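# Lock the pressure pot's closing ring and start its safety bolt

## Robot

A 6-joint arm with a two-finger parallel gripper is mounted at the origin on a cart in front of the work surface, level with it; the furniture and walls round the work are solid. World frame = base frame: x ahead of the robot, y to its left, z up, the work surface at z = 0. Lengths are in m, angles in rad, forces in N, time in s.
With the tool pointing down it reaches from about 0.4 to 0.825 m from the base axis. Payload 7 kg.
Tool frame: the origin (TCP) lies midway between the tips of the shut fingers; the grasp point (between the pads) lies 19 mm behind it; z points along the fingers, y is the line along which they close (so a half turn about z gives the same grasp; the last joint's range is limited). The gripper opens to 88 mm and grips with 3 to 60 N. Pads are 19 mm wide; open, the fingers measure 130 mm over their backs; the gripper's body (78 mm by 193 mm) begins 47 mm behind the grasp point.
Start: joints at [1.424, 0.359, 0.012, 0, -1.224, -0.288], TCP at [0.284, 0.612, 0.227] pointing down, gripper open.
Joint ranges: [-3.07, 3.07], [-1.43, 2.12], [-1.02, 1.25], [-3.03, 1.67], [-3.05, -0], [-3.03, 3.03]. Speed limits (rad/s): [2.39, 2.39, 3.01, 3.14, 3.14, 3.14].

## Interface

Orientations are given as [roll, pitch, yaw] about the fixed x, y, z axes, in that order (R = Rz(yaw) Ry(pitch) Rx(roll)).
In Python, from station import get_state, grab_frame, calibration, job_done, boxes_of, regions_of, spot_point gives the robot as it stands. The module is installed in compiled form; this text tells all that it offers.
- The arm moves only by the tool arm_command, never from a script. Its argument "commands" is a list of rows, each an object of numbers: "tx", "ty", "tz": the shift along the tool's x, y, z each as a share of 25 cm, from -1 to 1; "twist": the turn about the tool's z as a share of 180 degrees, from -1 to 1. A call has exactly 8 rows; each row is the pose to reach, as a shift and turn from the pose commanded when the call began, along the tool's axes at that moment, turning the shorter way round; what a row does not reach only later rows make up. A row lasts 1/12 s, in which the tool goes at most 41.7 mm and 7.16 degrees, less where a joint would pass 70% of its speed; a pose out of reach is approached as far as the arm can. A call with a number of a shift or a turn outside -1 to 1 is refused whole. A call with a gripper value outside its range is refused whole. "claw" is the opening, from 0 (shut) to 1 (fully open), set as the call begins (left out, the last holds). The fingers move at their own pace and stop on an object; "grip_force" is the grip in N (left out, the last holds). Time passes only in rows, so rows that repeat a pose let the fingers close, or fill a call up. It gives the time, the measured TCP pose, the force, the opening and the grip force at its end, in the units of the state.
- get_state(): the state, without advancing time (a new reading comes with each control period).
- grab_frame(name): name is "scene" or "top" or "wrist"; returns the picture (480x640x3 uint8, red, green, blue); there is no depth.
- calibration(name): a dict with "camera_matrix" (3x3 intrinsics, pixels), "extrinsics" (4x4, takes a point from camera to world coordinates). Camera axes: x right, y down, z forward; pixel columns grow to the right and rows downward; lengths in m; the calibration is good to about 2 mm. A picture is of the moment at which its call begins: read the wrist's pose just before it. calibration takes no time and is no camera call; for the wrist camera it gives the pose at the moment of the call.
- job_done(): hands the job in; it is judged then, once.
Trained networks look in the newest picture that a camera, given by its name, has taken for a name from the list of things; names that differ only in an ending like _2 or _b are one class to them, and where a whole thing is asked for, a point or a joint stands for the part that bears it (a point fixed in the world has none). Each returns a list of dicts, best first, with "score" (0 to 1); they miss things now and then, are a little off and sometimes report something else, mostly with a low value. They report only what shows in the picture. A call takes as long as a camera call.
- boxes_of(query, camera): "rect" ([left, top, right, bottom] in pixels, round what is visible of it).
- regions_of(query, camera): "region" (480x640 bool, what is visible of it) and "rect" ([left, top, right, bottom] in pixels, round what is visible of it).
- spot_point(query, camera): "uv" ([column, row] in pixels: a listed point, or the origin of a listed thing).
The state is a dict: "t": time; "q": joint angles; "qd": joint speeds; "joint_efforts": joint torques, N m; "eef_pos": TCP position; "ee_rot": TCP orientation; "force": force on the tool from outside, world axes, zero at the start; "moment": the same for the moment, N m; "width": finger opening in m; "gripper_force": force on a finger pad.
Only numpy, scipy, OpenCV 4.12 (cv2) and the standard library are available. Lean on these libraries where they do the work, as an engineer would, in place of code of your own. Each camera call takes 0.05 s, during which the arm holds its last target. There are 200 camera calls.

## Task

Close the pressure pot: swing its closing ring clockwise (seen from above) by the upright handle, fully home against the stop so that the marks line up and the threaded boss comes under the captive safety bolt. Then start the bolt without crossing its thread: turn its hexagon head backward (counter-clockwise) until you feel the bolt drop into the start of its thread, then forward (clockwise) one full turn from there. Finish while still holding the bolt's head in the gripper, with the bolt started and the ring still locked; do not let go of it, and leave the spanner, magnet, nut and tin where they lie.

Things in the scene. Friction and masses are not known exactly. Their poses are not given: they have to be found in the camera images.
- pot: Grey pressure pot, fixed to the bench. Origin under the centre of its 190 mm square foot plate, on the bench: the upright axis the closing ring turns about. Pot 156 mm wide; lid and bail up to z 133 mm. In its frame the safety bolt stands at radius 104 mm, 100 degrees clockwise from +x, in a bush of 44 mm diameter, top at z 132 mm, on a C-frame out to radius 156 mm (top z 126 mm).
- lock_ring (a joint): Turn of the flat closing ring (172 mm wide, top z 94 mm), rad, growing clockwise from above: 0 open, 0.6 locked, on its stop, marks in line, its threaded boss exactly under the bolt. Starts at 0 to 0.15, stays where left, takes about 4 N at the handle. The bolt's tip rides on the ring and falls about 13 mm into the boss as that comes home.
- ring_handle (a point): Centre of the top of the ring's upright handle: a round steel post, 18 mm diameter, 118 mm from the pot's axis, top at z 150 mm, free to grip all round down to z 103 mm.
- bolt_drop (a joint): How far the bolt has sunk, m: 0 with its tip on the ring. It moves freely up and down in its bush and falls by its weight (0.37 kg). In the boss, standing on the thread's end, it reads 12 to 18 mm; backward turning lifts it slowly until the thread ends pass, there it drops 6 mm, to 18 mm. In the thread it sinks 6 mm for each turn forward, with 1 mm of play up and down.
- bolt (a joint): Turn of the bolt, rad, growing clockwise from above (forward; right-hand thread), without limit. Where it drops is found by feel: at the start 0.3 to 1.2 rad of backward turn away. It stays where left and turns with under 0.05 N m.
- bolt_head (a point): Centre of the top of the bolt's hexagon head; turns with it (z up, x square to a flat). Head 36 mm across flats, 41.6 mm across corners, 24 mm high, on a round collar of 41 mm diameter, 2 mm thick, whose top is 24 mm under this point. Its z is 186 mm minus bolt_drop.
- spanner: Combination spanner, 204 x 34 x 10 mm, lying on the bench beyond the pot; leave alone.
- weld_magnet: Triangular welding magnet, 90 x 70 x 16 mm, lying to the left; leave alone.
- coupling_nut: Long hexagon nut, 30 mm high, standing to the left; leave alone.
- tip_tin: Round flat tin, 65 mm across, 31 mm high, standing to the left; leave alone.

How it is judged:
On the way, in this order (a step that is already met when the one before it is completed fails the run):
1. the closing ring is home against its stop, at the locked mark (0.575 rad or more of 0.6) (value of joint lock_ring above 0.575 rad), for 0.2 s.
2. with the ring locked, the bolt has been turned backward past the end of the thread and has dropped into it (sunk over 16.5 mm, at the backward side) (value of joint lock_ring above 0.575 rad and value of joint bolt below 0.3 rad and value of joint bolt_drop above 0.0165 m), for 0.1 s.
At the end, for the whole second after the job is handed in: the ring is still locked (0.56 rad or more); the bolt is started: one turn forward of the place where it dropped, within an eighth of a turn (0.8 rad), sunk 21 to 26.5 mm in its thread and at rest; the fingers hold its head with over 2 N (value of joint lock_ring above 0.56 rad and value of joint bolt_drop between 0.021 and 0.0265 m and (value of joint bolt between 5.48 and 7.08 rad or value of joint bolt between -0.8 and 0.8 rad) and velocity of joint bolt between -0.2 and 0.2 rad/s and contact force between the fingers and bolt above 2 N); the arm keeps its last pose, push and grip.
It fails at once if the spanner, magnet, nut or tin is moved by more than 20 mm (distance of any of spanner, weld_magnet, coupling_nut, tip_tin from where it was at the start of the episode above 0.02 m).
It also fails if it takes over 72 s, if anything falls off the work surface, if the arm or the gripper's body presses on something with over 40 N, if the wrist force passes 120 N, or if a joint passes its speed limit or range.

## Working session

There is one attempt and no reset: what is moved stays moved. The work goes in short steps, Python scripts to look and compute and a tool call to move; the robot and the scene stay as the last step left them, time stands still between calls to the robot, and variables do not carry over. Pictures are saved under pics/ and viewed, at most 10 in all, crops included, and the job is handed in when it is done.

Besides the shell and the picture viewer there is one more tool, called after "Call:" as name([rows], argument=value, ...), one row to a line, values as JSON. arm_command: Moves the arm, as the interface text tells. Shift numbers are shares of 25 cm and turn numbers shares of 180 degrees, none past 1 either way. Its arguments: {"type":"object","properties":{"commands":{"type":"array"},"claw":{"type":"number"},"grip_force":{"type":"number"}},"required":["commands"]}

```bash
mkdir -p pics; cat > h.py <<'E'
import numpy as np, cv2
from station import *
def pix2z(cam,uv,z):
    c=calibration(cam);K=np.array(c["camera_matrix"]);T=np.array(c["extrinsics"])
    d=T[:3,:3]@np.linalg.solve(K,[uv[0],uv[1],1]);o=T[:3,3]
    return o+d*(z-o[2])/d[2]
def proj(cam,p):
    c=calibration(cam);K=np.array(c["camera_matrix"]);T=np.array(c["extrinsics"])
    q=K@(T[:3,:3].T@(np.array(p)-T[:3,3]));return q[:2]/q[2]
E
python3 - <<'E'
from h import *
s=get_state();print(s)
for cam in("top","scene"):
    im=grab_frame(cam);cv2.imwrite(f"pics/{cam}0.png",im[:,:,::-1])
    for q,z in(("ring_handle",.15),("bolt_head",.186),("pot",0)):
        r=spot_point(q,cam)
        for a in r[:2]: print(cam,q,a["score"],a["uv"],pix2z(cam,a["uv"],z))
    print(np.round(calibration(cam)["extrinsics"],3))
E
```

```text
{'t': 0.0, 'q': array([ 1.42408830e+00,  3.59375498e-01,  1.10832272e-02, -3.53804737e-04,
       -1.22409498e+00, -2.88111448e-01]), 'qd': array([ 0.00051448,  0.00103956, -0.00036042, -0.00035738,  0.001731  ,
       -0.00044358]), 'joint_efforts': array([ 1.57960349e-03, -5.82718241e+01,  2.93050486e+01,  6.99740052e+00,
        6.74753683e-03, -1.63914242e-04]), 'eef_pos': array([0.2841536 , 0.61174935, 0.22564   ]), 'ee_rot': array([ 3.13997279e+00, -1.33199928e-04, -4.34939850e-01]), 'force': array([ 0.40899326,  0.60495951, -0.68792844]), 'moment': array([ 0.01394729, -0.00936525,  0.00571042]), 'gripper_force': 0.0, 'width': 0.08741029148535036}
top ring_handle 0.75 [415.4, 286.8] [0.52377019 0.02234051 0.15      ]
top ring_handle 0.74 [392.7, 332.4] [0.42977033 0.06991728 0.15      ]
top bolt_head 0.68 [482.0, 283.5] [ 0.53092452 -0.10607399  0.186     ]
top pot 0.91 [413.1, 287.0] [0.52847677 0.00337172 0.        ]
[[ 0.013 -0.99   0.138  0.485]
 [-1.    -0.013  0.004  0.205]
 [-0.002 -0.138 -0.99   1.272]
 [ 0.     0.     0.     1.   ]]
scene bolt_head 0.92 [479.4, 320.0] [ 0.5350866  -0.10284864  0.186     ]
scene bolt_head 0.2 [243.9, 288.8] [0.4201896  0.25006172 0.186     ]
scene pot 0.85 [399.9, 369.2] [0.51486291 0.00184406 0.        ]
[[ 0.457 -0.626  0.632 -0.068]
 [-0.889 -0.329  0.317 -0.148]
 [ 0.009 -0.707 -0.707  0.928]
 [ 0.     0.     0.     1.   ]]
```

View pics/top0.png

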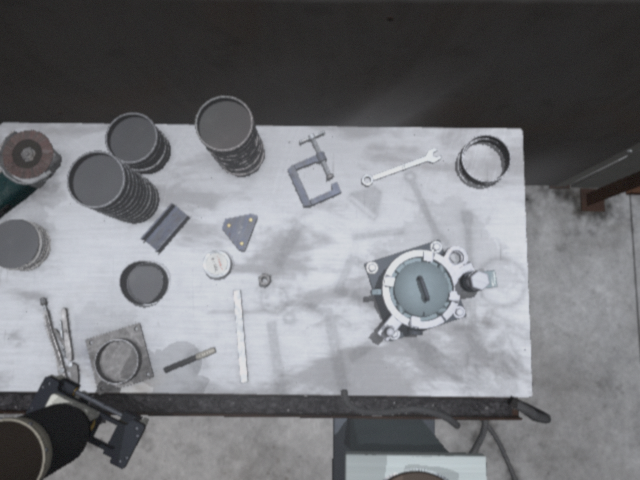

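View pics/scene0.png

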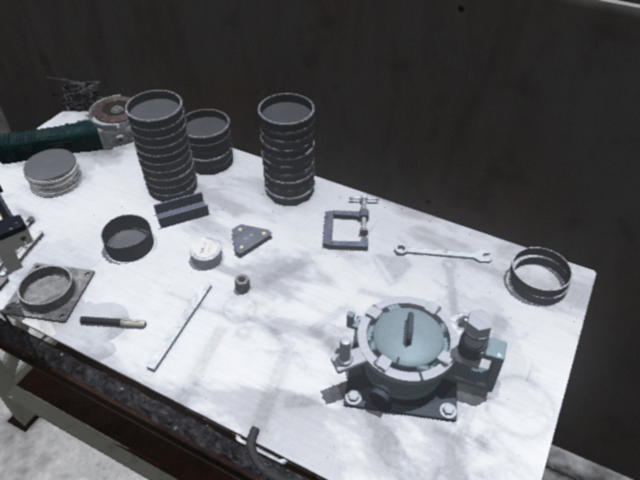

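The top view shows the pot near (420,290), the bolt at (480,282), and the handle probably at (392,332). That puts the handle about 116 mm from the pot axis, which fits. I'll move above it to check from close up.

Call:
arm_command([
  {"tx": 0.7, "ty": 0.85},
  {"tx": 0.7, "ty": 0.85},
  {"tx": 0.7, "ty": 0.85},
  {"tx": 0.7, "ty": 0.85},
  {"tx": 0.7, "ty": 0.85},
  {"tx": 0.7, "ty": 0.85},
  {"tx": 0.7, "ty": 0.85},
  {"tx": 0.7, "ty": 0.85},
])

```text
invalid input
```

Call:
arm_command([
  {"tx": 0.6, "ty": 0.8, "tz": -0.1, "twist": 0.14},
  {"tx": 0.6, "ty": 0.8, "tz": -0.1, "twist": 0.14},
  {"tx": 0.6, "ty": 0.8, "tz": -0.1, "twist": 0.14},
  {"tx": 0.6, "ty": 0.8, "tz": -0.1, "twist": 0.14},
  {"tx": 0.6, "ty": 0.8, "tz": -0.1, "twist": 0.14},
  {"tx": 0.6, "ty": 0.8, "tz": -0.1, "twist": 0.14},
  {"tx": 0.6, "ty": 0.8, "tz": -0.1, "twist": 0.14},
  {"tx": 0.6, "ty": 0.8, "tz": -0.1, "twist": 0.14},
])

```text
t: 1.07
eef_pos: [0.3366, 0.3659, 0.2528]
ee_rot: [-3.139, 0.001, -0.877]
force: [0.8, 0.2, 0.0]
width: 0.0876
gripper_force: 0.0
```

```bash
python3 - <<'E'
from h import *
s=get_state();print(s["t"],s["eef_pos"],s["ee_rot"],s["q"])
im=grab_frame("wrist");cv2.imwrite("pics/w1.png",im[:,:,::-1])
for q,z in(("ring_handle",.15),("bolt_head",.186),("pot",0)):
    for a in spot_point(q,"wrist")[:2]: print(q,a["score"],a["uv"],pix2z("wrist",a["uv"],z))
print(np.round(calibration("wrist")["extrinsics"],3))
E
```

```text
1.0667 [0.33662929 0.36590186 0.25283707] [-3.1393373e+00  1.2613876e-03 -8.7667064e-01] [ 1.22311736e+00  4.32524962e-02 -3.29815054e-01  5.29078701e-05
 -1.19514512e+00 -5.29012448e-01]
ring_handle 0.5 [82.3, 119.4] [0.50579132 0.4084849  0.15      ]
[[-0.767 -0.615 -0.183  0.386]
 [-0.642  0.735  0.22   0.309]
 [-0.001  0.287 -0.958  0.409]
 [ 0.     0.     0.     1.   ]]
```

View pics/w1.png

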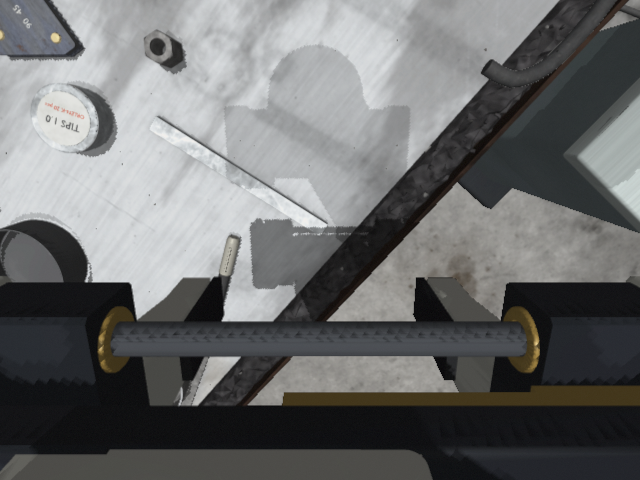

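The wrist picture shows only bench, because the first call was refused: every row needs all four keys. Image up is tool +x and image right is tool +y. I'll finish the approach.

Call:
arm_command([
  {"tx": 0.97, "ty": 0.48, "tz": -0.1, "twist": 0},
  {"tx": 0.97, "ty": 0.48, "tz": -0.1, "twist": 0},
  {"tx": 0.97, "ty": 0.48, "tz": -0.1, "twist": 0},
  {"tx": 0.97, "ty": 0.48, "tz": -0.1, "twist": 0},
  {"tx": 0.97, "ty": 0.48, "tz": -0.1, "twist": 0},
  {"tx": 0.97, "ty": 0.48, "tz": -0.1, "twist": 0},
  {"tx": 0.97, "ty": 0.48, "tz": -0.1, "twist": 0},
  {"tx": 0.97, "ty": 0.48, "tz": -0.1, "twist": 0},
])

```text
t: 1.93
eef_pos: [0.4002, 0.1023, 0.2769]
ee_rot: [3.141, -0.0, -0.877]
force: [-0.5, 0.5, -0.5]
width: 0.0879
gripper_force: 0.0
```

```bash
python3 - <<'E'
from h import *
s=get_state();print(s["t"],s["eef_pos"],s["ee_rot"],s["q"])
im=grab_frame("wrist");cv2.imwrite("pics/w2.png",im[:,:,::-1])
for q,z in(("ring_handle",.15),("bolt_head",.186),("pot",0)):
    for a in spot_point(q,"wrist")[:2]: print(q,a["score"],a["uv"],pix2z("wrist",a["uv"],z))
E
```

```text
1.9333 [0.40024488 0.10233798 0.27685495] [ 3.14133964e+00 -4.71994073e-04 -8.76661290e-01] [ 7.33613202e-01 -1.26369275e-01 -4.34943362e-01  4.84483703e-04
 -1.26249372e+00 -3.96253008e-02]
ring_handle 0.82 [309.7, 168.6] [0.4326597  0.07668871 0.15      ]
pot 0.71 [292.0, 38.2] [0.52261125 0.00221291 0.        ]
```

View pics/w2.png

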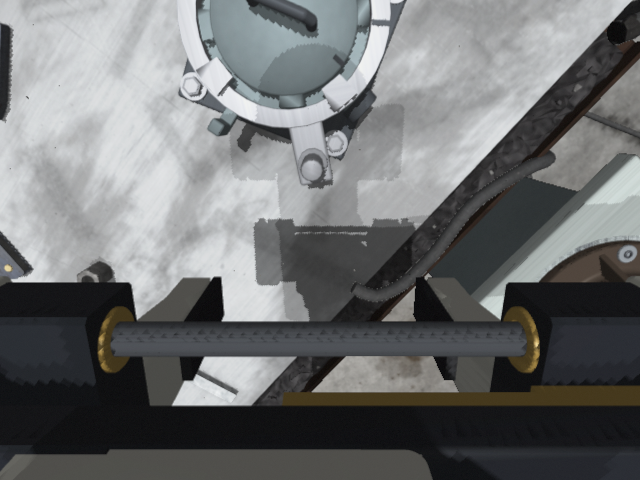

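The handle shows at (311,165) with its post clear of other parts. It is 117 mm from the pot axis, which checks. I'll descend and grip it tangentially.

Call:
arm_command([
  {"tx": 0.162, "ty": -0.034, "tz": 0, "twist": 0},
  {"tx": 0.162, "ty": -0.034, "tz": 0.1, "twist": 0},
  {"tx": 0.162, "ty": -0.034, "tz": 0.25, "twist": 0},
  {"tx": 0.162, "ty": -0.034, "tz": 0.4, "twist": 0},
  {"tx": 0.162, "ty": -0.034, "tz": 0.53, "twist": 0},
  {"tx": 0.162, "ty": -0.034, "tz": 0.636, "twist": 0},
  {"tx": 0.162, "ty": -0.034, "tz": 0.636, "twist": 0},
  {"tx": 0.162, "ty": -0.034, "tz": 0.636, "twist": 0},
])

```text
t: 2.8
eef_pos: [0.4316, 0.0795, 0.1169]
ee_rot: [3.138, -0.0, -0.873]
force: [0.6, 1.5, 1.9]
width: 0.088
gripper_force: 0.0
```

Call:
arm_command([
  {"tx": 0, "ty": 0, "tz": 0, "twist": 0},
  {"tx": 0, "ty": 0, "tz": 0, "twist": 0},
  {"tx": 0, "ty": 0, "tz": 0, "twist": 0},
  {"tx": 0, "ty": 0, "tz": 0, "twist": 0},
  {"tx": 0, "ty": 0, "tz": 0, "twist": 0},
  {"tx": 0, "ty": 0, "tz": 0, "twist": 0},
  {"tx": 0, "ty": 0, "tz": 0, "twist": 0},
  {"tx": 0, "ty": 0, "tz": 0, "twist": 0},
], claw=0, grip_force=30)

```text
t: 3.47
eef_pos: [0.4321, 0.0789, 0.1177]
ee_rot: [-3.141, -0.0, -0.875]
force: [0.6, 0.4, -0.3]
width: 0.04
gripper_force: 0.0
```

Call:
arm_command([
  {"tx": 0, "ty": 0, "tz": 0, "twist": 0},
  {"tx": 0, "ty": 0, "tz": 0, "twist": 0},
  {"tx": 0, "ty": 0, "tz": 0, "twist": 0},
  {"tx": 0, "ty": 0, "tz": 0, "twist": 0},
  {"tx": 0, "ty": 0, "tz": 0, "twist": 0},
  {"tx": 0, "ty": 0, "tz": 0, "twist": 0},
  {"tx": 0, "ty": 0, "tz": 0, "twist": 0},
  {"tx": 0, "ty": 0, "tz": 0, "twist": 0},
])

```text
t: 4.13
eef_pos: [0.4307, 0.0782, 0.117]
ee_rot: [3.139, 0.001, -0.875]
force: [-5.2, -1.2, 2.0]
width: 0.0172
gripper_force: 30.0
```

Gripped at 17–18 mm, which matches the post. Now I'll swing the first 0.4 rad along the arc.

Call:
arm_command([
  {"tx": -0.003, "ty": -0.023, "tz": 0, "twist": 0},
  {"tx": -0.006, "ty": -0.046, "tz": 0, "twist": 0},
  {"tx": -0.008, "ty": -0.069, "tz": 0, "twist": 0},
  {"tx": -0.008, "ty": -0.092, "tz": 0, "twist": 0},
  {"tx": -0.007, "ty": -0.115, "tz": 0, "twist": 0},
  {"tx": -0.005, "ty": -0.139, "tz": 0, "twist": 0},
  {"tx": -0.001, "ty": -0.162, "tz": 0, "twist": 0},
  {"tx": 0.003, "ty": -0.185, "tz": 0, "twist": 0},
])

```text
t: 4.8
eef_pos: [0.4656, 0.1071, 0.1167]
ee_rot: [3.137, 0.002, -0.876]
force: [-7.0, -1.7, 2.1]
width: 0.0172
gripper_force: 30.0
```

Call:
arm_command([
  {"tx": 0.003, "ty": -0.012, "tz": 0, "twist": 0},
  {"tx": 0.006, "ty": -0.023, "tz": 0, "twist": 0},
  {"tx": 0.009, "ty": -0.035, "tz": 0, "twist": 0},
  {"tx": 0.012, "ty": -0.046, "tz": 0, "twist": 0},
  {"tx": 0.012, "ty": -0.046, "tz": 0, "twist": 0},
  {"tx": 0.012, "ty": -0.046, "tz": 0, "twist": 0},
  {"tx": 0.012, "ty": -0.046, "tz": 0, "twist": 0},
  {"tx": 0.012, "ty": -0.046, "tz": 0, "twist": 0},
])

```text
t: 5.47
eef_pos: [0.4799, 0.1138, 0.1168]
ee_rot: [-3.139, -0.0, -0.875]
force: [9.9, 1.2, -18.3]
width: 0.0173
gripper_force: 30.0
```

```bash
python3 - <<'E'
from h import *
im=grab_frame("top");
for a in spot_point("bolt_head","top")[:1]: print(a)
im2=grab_frame("scene")
a=cv2.resize(im[220:360,350:530],None,fx=4,fy=4,interpolation=cv2.INTER_CUBIC)[:,:,::-1]
b=cv2.resize(im2[270:430,310:520],None,fx=3.4,fy=3.4)[:,:,::-1]
cv2.imwrite("pics/t3.png",a);cv2.imwrite("pics/s3.png",b)
for i in range(3):
    s=get_state();print(s["t"],s["force"],s["moment"],s["eef_pos"]);grab_frame("top")
E
```

```text
{'uv': [236.4, 228.3], 'score': 0.73}
5.6167 [ 11.48028569   1.77229578 -19.45005617] [ 0.6114671  -3.98463213 -0.33956532] [0.48036418 0.11403506 0.11684717]
5.6667 [ 11.99921086   1.09295023 -19.72237981] [ 0.62402839 -4.03425446 -0.2808534 ] [0.48046713 0.11405453 0.11684531]
5.7167 [ 11.811437     0.62277936 -19.74600002] [ 0.64071877 -4.10250068 -0.30259911] [0.48054036 0.11409569 0.11684408]
```

View pics/t3.png

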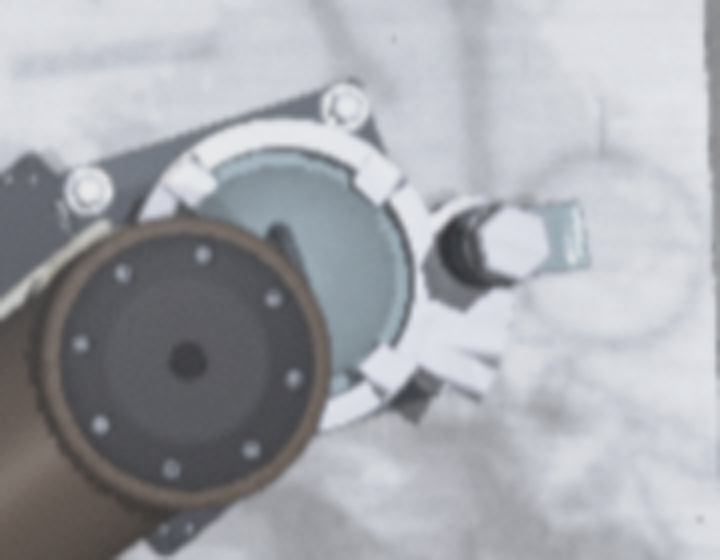

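View pics/s3.png

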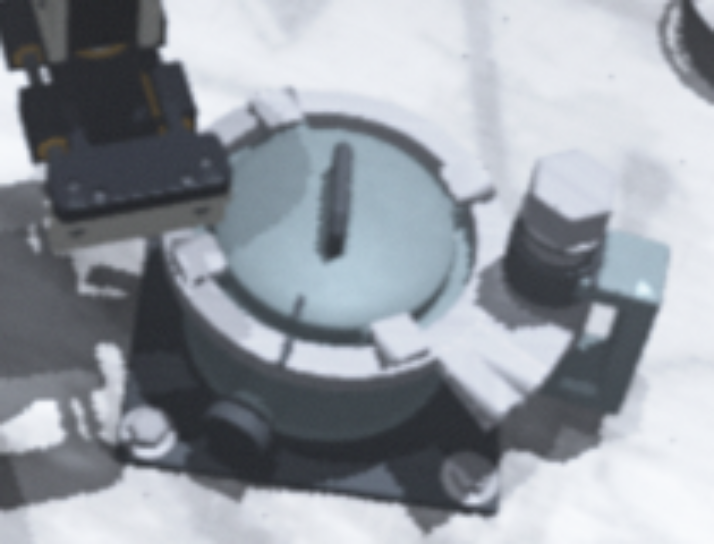

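The bolt has dropped partway. The lid mark (297,310) and ring mark (288,350) look nearly in line. I'll push on gently to confirm the stop.

Call:
arm_command([
  {"tx": 0.004, "ty": -0.01, "tz": 0, "twist": 0},
  {"tx": 0.007, "ty": -0.02, "tz": 0, "twist": 0},
  {"tx": 0.007, "ty": -0.02, "tz": 0, "twist": 0},
  {"tx": 0.007, "ty": -0.02, "tz": 0, "twist": 0},
  {"tx": 0.007, "ty": -0.02, "tz": 0, "twist": 0},
  {"tx": 0.007, "ty": -0.02, "tz": 0, "twist": 0},
  {"tx": 0.007, "ty": -0.02, "tz": 0, "twist": 0},
  {"tx": 0.007, "ty": -0.02, "tz": 0, "twist": 0},
])

```text
t: 6.43
eef_pos: [0.4823, 0.1145, 0.1168]
ee_rot: [3.139, 0.001, -0.875]
force: [-4.2, 2.5, -7.1]
width: 0.0174
gripper_force: 30.0
```

Call:
arm_command([
  {"tx": 0.004, "ty": -0.01, "tz": 0, "twist": 0},
  {"tx": 0.008, "ty": -0.02, "tz": 0, "twist": 0},
  {"tx": 0.008, "ty": -0.02, "tz": 0, "twist": 0},
  {"tx": 0.008, "ty": -0.02, "tz": 0, "twist": 0},
  {"tx": 0.008, "ty": -0.02, "tz": 0, "twist": 0},
  {"tx": 0.008, "ty": -0.02, "tz": 0, "twist": 0},
  {"tx": 0.008, "ty": -0.02, "tz": 0, "twist": 0},
  {"tx": 0.008, "ty": -0.02, "tz": 0, "twist": 0},
])

```text
t: 7.1
eef_pos: [0.4837, 0.1148, 0.1167]
ee_rot: [3.133, 0.003, -0.876]
force: [-21.2, 2.7, 8.4]
width: 0.0172
gripper_force: 30.0
```

Call:
arm_command([
  {"tx": 0.004, "ty": -0.01, "tz": 0, "twist": 0},
  {"tx": 0.006, "ty": -0.014, "tz": 0, "twist": 0},
  {"tx": 0.006, "ty": -0.014, "tz": 0, "twist": 0},
  {"tx": 0.006, "ty": -0.014, "tz": 0, "twist": 0},
  {"tx": 0.006, "ty": -0.014, "tz": 0, "twist": 0},
  {"tx": 0.006, "ty": -0.014, "tz": 0, "twist": 0},
  {"tx": 0.006, "ty": -0.014, "tz": 0, "twist": 0},
  {"tx": 0.006, "ty": -0.014, "tz": 0, "twist": 0},
])

```text
t: 7.77
eef_pos: [0.4838, 0.1147, 0.1165]
ee_rot: [3.127, 0.006, -0.877]
force: [-38.0, 3.0, 23.2]
width: 0.0174
gripper_force: 30.1
```

Call:
arm_command([
  {"tx": 0, "ty": 0, "tz": 0, "twist": 0},
  {"tx": 0, "ty": 0, "tz": 0, "twist": 0},
  {"tx": 0, "ty": 0, "tz": 0, "twist": 0},
  {"tx": 0, "ty": 0, "tz": 0, "twist": 0},
  {"tx": 0, "ty": 0, "tz": 0, "twist": 0},
  {"tx": 0, "ty": 0, "tz": 0, "twist": 0},
  {"tx": 0, "ty": 0, "tz": 0, "twist": 0},
  {"tx": 0, "ty": 0, "tz": 0, "twist": 0},
], claw=0.8)

```text
t: 8.43
eef_pos: [0.493, 0.1179, 0.1178]
ee_rot: [-3.141, -0.0, -0.874]
force: [0.4, -0.8, 1.1]
width: 0.0653
gripper_force: 0.0
```

The ring is on its stop: the force rose to 38 N with no further motion. I'll rise and move over to the bolt.

Call:
arm_command([
  {"tx": 0, "ty": 0, "tz": -0.16, "twist": 0},
  {"tx": 0, "ty": 0, "tz": -0.32, "twist": 0},
  {"tx": 0, "ty": 0, "tz": -0.48, "twist": 0},
  {"tx": 0.1, "ty": 0.08, "tz": -0.55, "twist": 0},
  {"tx": 0.22, "ty": 0.17, "tz": -0.62, "twist": 0},
  {"tx": 0.34, "ty": 0.27, "tz": -0.69, "twist": 0},
  {"tx": 0.46, "ty": 0.36, "tz": -0.69, "twist": 0},
  {"tx": 0.565, "ty": 0.446, "tz": -0.69, "twist": 0},
])

```text
t: 9.1
eef_pos: [0.4981, -0.064, 0.2918]
ee_rot: [-3.139, -0.002, -0.874]
force: [1.1, -0.1, -1.5]
width: 0.0706
gripper_force: 0.0
```

```bash
python3 - <<'E'
from h import *
grab_frame("top")
s=get_state();print(s["t"],s["eef_pos"],s["ee_rot"],s["q"])
im=grab_frame("wrist");cv2.imwrite("pics/w4.png",im[:,:,::-1])
for q,z in(("bolt_head",.172),("pot",0)):
    for a in spot_point(q,"wrist")[:2]: print(q,a["score"],a["uv"],pix2z("wrist",a["uv"],z))
for q in("lock_ring",): print([ (a["rect"],a["score"]) for a in boxes_of(q,"wrist")[:1]])
E
```

```text
9.15 [ 0.49726252 -0.06790911  0.29097133] [-3.14140720e+00 -1.57772470e-03 -8.76093363e-01] [ 0.25751207  0.03088653 -0.25639737  0.00140888 -1.28267668  0.43679127]
bolt_head 0.7 [304.5, 157.9] [ 0.53827507 -0.09666413  0.172     ]
pot 0.65 [267.1, 218.6] [0.5217272  0.00707484 0.        ]
[([167.3, 146.8, 376.8, 318.3], 0.64)]
```

View pics/w4.png

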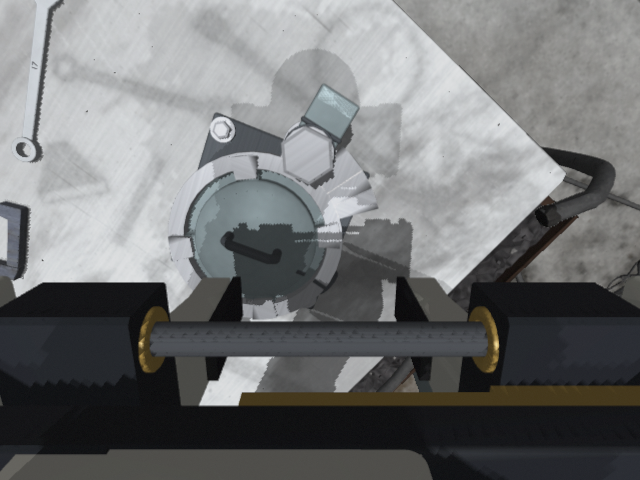

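The wrist picture shows the light hexagon top at about (309,153), with the bush darker to its lower left. I'll fit the hexagon.

```bash
cat > hexfit.py <<'E'
from h import *
from scipy.optimize import minimize
# fit projected hexagon (x,y,theta) at height z by mean gradient along its outline
def fit(im,cam,p0,z):
    g=cv2.GaussianBlur(cv2.cvtColor(im,cv2.COLOR_RGB2GRAY).astype(np.float32),(0,0),1.0)
    c=calibration(cam);K=np.array(c["camera_matrix"]);T=np.array(c["extrinsics"])
    t=np.linspace(-.85,.85,15)
    def pts(x,y,th,a):
        L=[]
        for k in range(6):
            ph=th+k*np.pi/3
            L.append(np.c_[x+a*np.cos(ph)-np.sin(ph)*t*a*.577,y+a*np.sin(ph)+np.cos(ph)*t*a*.577,0*t+z])
        P=np.vstack(L);q=(P-T[:3,3])@T[:3,:3]@K.T;return q[:,:2]/q[:,2:]
    def samp(uv): return cv2.remap(g,uv[:,:1].astype(np.float32),uv[:,1:].astype(np.float32),1)[:,0]
    def cost(v):
        d=samp(pts(*v,.0165))-samp(pts(*v,.0195))
        return -np.clip(np.abs(d),0,40).mean()
    best=[]
    for th in np.radians(np.arange(0,60,5)):
      for dx in(-.006,0,.006):
        for dy in(-.006,0,.006):
            r=minimize(cost,[p0[0]+dx,p0[1]+dy,th],method="Nelder-Mead",options=dict(initial_simplex=np.array([[0,0,0],[.003,0,0],[0,.003,0],[0,0,.06]])+[p0[0]+dx,p0[1]+dy,th]))
            best.append((r.fun,*r.x[:2],np.degrees(r.x[2])%60))
    best.sort();return best,pts
E
python3 - <<'E'
from hexfit import *
im=grab_frame("wrist")
b,pts=fit(im,"wrist",pix2z("wrist",(309,153),.172),.172)
for x in b[:12:3]:print(np.round(x,4))
o=cv2.resize(im[90:220,240:390],None,fx=5,fy=5,interpolation=cv2.INTER_CUBIC)[:,:,::-1].copy()
for u,v in pts(*b[0][1:3],np.radians(b[0][3]),.018): cv2.circle(o,(int((u-240)*5+2),int((v-90)*5+2)),2,(0,0,255),-1)
cv2.imwrite("pics/w5.png",o)
E
```

```text
[-34.0817   0.5378  -0.1049  43.6803]
[-34.0659   0.5378  -0.1049  43.8638]
[-33.8664   0.5394  -0.1034  33.9807]
[-33.8191   0.5394  -0.1034  30.736 ]
```

View pics/w5.png

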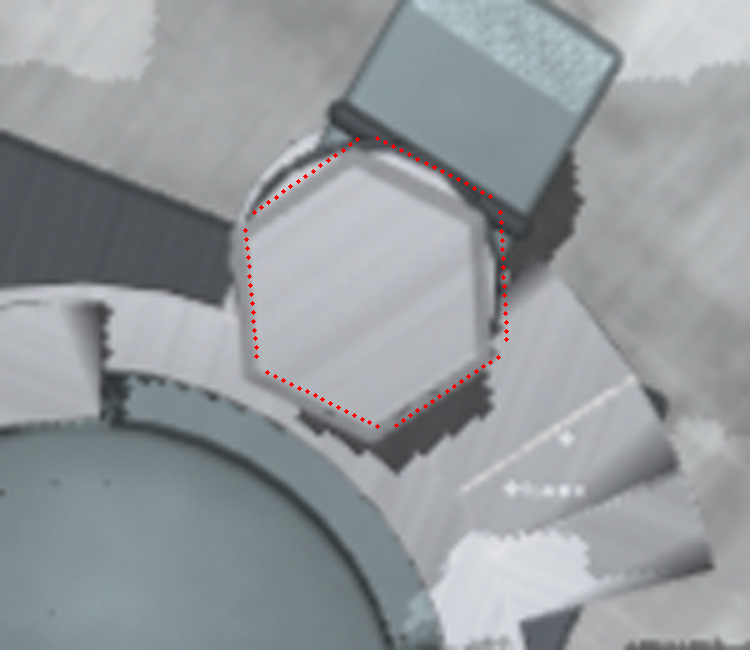

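The red fit is about 2 px off: the true outline is centred near (313,148), and its flats lie within 1–2° of the present finger direction. So no twist is needed. I'll descend over the head and close.

Call:
arm_command([
  {"tx": 0.212, "ty": -0.035, "tz": 0, "twist": 0},
  {"tx": 0.212, "ty": -0.035, "tz": 0.05, "twist": 0},
  {"tx": 0.212, "ty": -0.035, "tz": 0.15, "twist": 0},
  {"tx": 0.212, "ty": -0.035, "tz": 0.28, "twist": 0},
  {"tx": 0.212, "ty": -0.035, "tz": 0.4, "twist": 0},
  {"tx": 0.212, "ty": -0.035, "tz": 0.5, "twist": 0},
  {"tx": 0.212, "ty": -0.035, "tz": 0.55, "twist": 0},
  {"tx": 0.212, "ty": -0.035, "tz": 0.55, "twist": 0},
])

```text
t: 10.07
eef_pos: [0.5362, -0.096, 0.1489]
ee_rot: [3.137, 0.004, -0.873]
force: [-1.0, -0.1, 0.4]
width: 0.0698
gripper_force: 0.0
```

Call:
arm_command([
  {"tx": 0, "ty": 0, "tz": 0, "twist": 0},
  {"tx": 0, "ty": 0, "tz": 0, "twist": 0},
  {"tx": 0, "ty": 0, "tz": 0, "twist": 0},
  {"tx": 0, "ty": 0, "tz": 0, "twist": 0},
  {"tx": 0, "ty": 0, "tz": 0, "twist": 0},
  {"tx": 0, "ty": 0, "tz": 0, "twist": 0},
  {"tx": 0, "ty": 0, "tz": 0, "twist": 0},
  {"tx": 0, "ty": 0, "tz": 0, "twist": 0},
], claw=0, grip_force=8)

```text
t: 10.73
eef_pos: [0.535, -0.0993, 0.1533]
ee_rot: [3.136, 0.001, -0.875]
force: [-10.0, -7.0, 9.5]
width: 0.0361
gripper_force: 8.0
```

Call:
arm_command([
  {"tx": 0, "ty": 0.006, "tz": 0, "twist": 0},
  {"tx": 0, "ty": 0.012, "tz": 0, "twist": 0},
  {"tx": 0, "ty": 0.012, "tz": 0, "twist": 0},
  {"tx": 0, "ty": 0.012, "tz": 0, "twist": 0},
  {"tx": 0, "ty": 0.012, "tz": 0, "twist": 0},
  {"tx": 0, "ty": 0.012, "tz": 0, "twist": 0},
  {"tx": 0, "ty": 0.012, "tz": 0, "twist": 0},
  {"tx": 0, "ty": 0.012, "tz": 0, "twist": 0},
])

```text
t: 11.4
eef_pos: [0.5347, -0.0997, 0.1534]
ee_rot: [3.14, 0.0, -0.875]
force: [-6.7, -1.7, 6.1]
width: 0.0362
gripper_force: 8.0
```

Call:
arm_command([
  {"tx": 0, "ty": 0.006, "tz": 0, "twist": 0},
  {"tx": 0, "ty": 0.012, "tz": 0, "twist": 0},
  {"tx": 0, "ty": 0.012, "tz": 0, "twist": 0},
  {"tx": 0, "ty": 0.012, "tz": 0, "twist": 0},
  {"tx": 0, "ty": 0.012, "tz": 0, "twist": 0},
  {"tx": 0, "ty": 0.012, "tz": 0, "twist": 0},
  {"tx": 0, "ty": 0.012, "tz": 0, "twist": 0},
  {"tx": 0, "ty": 0.012, "tz": 0, "twist": 0},
])

```text
t: 12.07
eef_pos: [0.5345, -0.1003, 0.1534]
ee_rot: [-3.139, -0.001, -0.874]
force: [-0.5, 5.4, 3.0]
width: 0.036
gripper_force: 8.0
```

Call:
arm_command([
  {"tx": -0.006, "ty": -0.006, "tz": 0, "twist": 0},
  {"tx": -0.006, "ty": -0.006, "tz": 0, "twist": 0},
  {"tx": -0.006, "ty": -0.006, "tz": 0, "twist": 0},
  {"tx": -0.006, "ty": -0.006, "tz": 0, "twist": 0},
  {"tx": -0.006, "ty": -0.006, "tz": 0, "twist": 0},
  {"tx": -0.006, "ty": -0.006, "tz": 0, "twist": 0},
  {"tx": -0.006, "ty": -0.006, "tz": 0, "twist": 0},
  {"tx": -0.006, "ty": -0.006, "tz": 0, "twist": 0},
])

```text
t: 12.73
eef_pos: [0.5344, -0.0995, 0.1534]
ee_rot: [-3.141, -0.001, -0.874]
force: [-1.3, -2.3, 5.4]
width: 0.0358
gripper_force: 8.0
```

Call:
arm_command([
  {"tx": 0, "ty": 0, "tz": 0, "twist": 0},
  {"tx": 0, "ty": 0, "tz": 0, "twist": 0},
  {"tx": 0, "ty": 0, "tz": 0, "twist": 0},
  {"tx": 0, "ty": 0, "tz": 0, "twist": 0},
  {"tx": 0, "ty": 0, "tz": 0, "twist": 0},
  {"tx": 0, "ty": 0, "tz": 0, "twist": 0},
  {"tx": 0, "ty": 0, "tz": 0, "twist": 0},
  {"tx": 0, "ty": 0, "tz": 0, "twist": 0},
], claw=0.44)

```text
t: 13.4
eef_pos: [0.5338, -0.0989, 0.1525]
ee_rot: [3.142, 0.0, -0.875]
force: [-0.2, 0.6, -0.2]
width: 0.0389
gripper_force: 0.0
```

```bash
python3 - <<'E'
from h import *
np.save("s0.npy",grab_frame("scene"));np.save("w0.npy",grab_frame("wrist"))
s=get_state();print(s["t"],s["eef_pos"],s["force"],s["width"],s["q"])
print(spot_point("bolt_head","scene")[:1],spot_point("bolt_head","wrist")[:1], proj("scene",(.5345,-.1003,.173)),proj("scene",(.5345,-.1003,.167)))
E
```

```text
13.5 [ 0.53384922 -0.09893078  0.15256449] [0.76146402 0.27673001 1.24158713] 0.03842879095318155 [ 1.77821554e-01  2.04607068e-01 -3.83621765e-01  3.75092411e-06
 -9.82524096e-01  5.18404170e-01]
[{'uv': [480.7, 324.5], 'score': 0.59}] [{'uv': [314.3, 305.2], 'score': 0.82}] [476.13612296 324.73658257] [475.43618192 327.04983047]
```

Call:
arm_command([
  {"tx": 0, "ty": 0, "tz": 0.008, "twist": 0},
  {"tx": 0, "ty": 0, "tz": 0.016, "twist": 0},
  {"tx": 0, "ty": 0, "tz": 0.022, "twist": 0},
  {"tx": 0, "ty": 0, "tz": 0.022, "twist": 0},
  {"tx": 0, "ty": 0, "tz": 0.022, "twist": 0},
  {"tx": 0, "ty": 0, "tz": 0.022, "twist": 0},
  {"tx": 0, "ty": 0, "tz": 0.022, "twist": 0},
  {"tx": 0, "ty": 0, "tz": 0.022, "twist": 0},
])

```text
t: 14.27
eef_pos: [0.5342, -0.0991, 0.1483]
ee_rot: [-3.141, -0.001, -0.874]
force: [-3.1, 1.0, 10.4]
width: 0.0382
gripper_force: 5.4
```

The fingertips rest on the collar at z ≈ 0.148 with 10 N, so they can feel the drop. Now I'll turn backward with loose jaws.

Call:
arm_command([
  {"tx": 0, "ty": 0, "tz": 0, "twist": -0.03},
  {"tx": 0, "ty": 0, "tz": 0, "twist": -0.06},
  {"tx": 0, "ty": 0, "tz": 0, "twist": -0.09},
  {"tx": 0, "ty": 0, "tz": 0, "twist": -0.12},
  {"tx": 0, "ty": 0, "tz": 0, "twist": -0.15},
  {"tx": 0, "ty": 0, "tz": 0, "twist": -0.18},
  {"tx": 0, "ty": 0, "tz": 0, "twist": -0.2},
  {"tx": 0, "ty": 0, "tz": 0, "twist": -0.2},
])

```text
t: 14.93
eef_pos: [0.5318, -0.1007, 0.1478]
ee_rot: [3.138, 0.003, -0.242]
force: [-6.7, -6.2, 10.5]
width: 0.0384
gripper_force: 7.2
```

Call:
arm_command([
  {"tx": 0, "ty": 0, "tz": 0, "twist": -0.02},
  {"tx": 0, "ty": 0, "tz": 0, "twist": -0.04},
  {"tx": 0, "ty": 0, "tz": 0, "twist": -0.06},
  {"tx": 0, "ty": 0, "tz": 0, "twist": -0.08},
  {"tx": 0, "ty": 0, "tz": 0, "twist": -0.1},
  {"tx": 0, "ty": 0, "tz": 0, "twist": -0.12},
  {"tx": 0, "ty": 0, "tz": 0, "twist": -0.12},
  {"tx": 0, "ty": 0, "tz": 0, "twist": -0.12},
])

```text
t: 15.6
eef_pos: [0.5323, -0.1017, 0.1463]
ee_rot: [3.138, 0.004, 0.13]
force: [-0.4, -15.0, -3.7]
width: 0.0382
gripper_force: 7.3
```

The upward push is gone, so the bolt seems to have dropped. I'll relieve the side force and follow it down to confirm.

Call:
arm_command([
  {"tx": 0, "ty": 0.01, "tz": 0.004, "twist": 0},
  {"tx": 0, "ty": 0.02, "tz": 0.008, "twist": 0},
  {"tx": 0, "ty": 0.02, "tz": 0.012, "twist": 0},
  {"tx": 0, "ty": 0.02, "tz": 0.016, "twist": 0},
  {"tx": 0, "ty": 0.02, "tz": 0.016, "twist": 0},
  {"tx": 0, "ty": 0.02, "tz": 0.016, "twist": 0},
  {"tx": 0, "ty": 0.02, "tz": 0.016, "twist": 0},
  {"tx": 0, "ty": 0.02, "tz": 0.016, "twist": 0},
])

```text
t: 16.27
eef_pos: [0.5345, -0.1043, 0.1439]
ee_rot: [3.141, -0.0, 0.131]
force: [-2.9, -3.7, 7.3]
width: 0.0383
gripper_force: 3.1
```

The collar is now felt at z ≈ 0.144, about 18 mm of drop, so the bolt is in the thread start. I'll lift 2.5 mm, grip tight, and turn forward while sinking about 1 mm/rad.

Call:
arm_command([
  {"tx": 0, "ty": 0, "tz": -0.01, "twist": 0},
  {"tx": 0, "ty": 0, "tz": -0.01, "twist": 0},
  {"tx": 0, "ty": 0, "tz": -0.01, "twist": 0},
  {"tx": 0, "ty": 0, "tz": -0.01, "twist": 0},
  {"tx": 0, "ty": 0, "tz": -0.01, "twist": 0},
  {"tx": 0, "ty": 0, "tz": -0.01, "twist": 0},
  {"tx": 0, "ty": 0, "tz": -0.01, "twist": 0},
  {"tx": 0, "ty": 0, "tz": -0.01, "twist": 0},
])

```text
t: 16.93
eef_pos: [0.5345, -0.1039, 0.1455]
ee_rot: [-3.142, 0.0, 0.131]
force: [-1.0, -0.8, 0.3]
width: 0.0386
gripper_force: 0.0
```

Call:
arm_command([
  {"tx": 0, "ty": 0, "tz": 0, "twist": 0},
  {"tx": 0, "ty": 0, "tz": 0, "twist": 0},
  {"tx": 0, "ty": 0, "tz": 0, "twist": 0},
  {"tx": 0, "ty": 0, "tz": 0, "twist": 0},
  {"tx": 0, "ty": 0, "tz": 0, "twist": 0},
  {"tx": 0, "ty": 0, "tz": 0, "twist": 0},
  {"tx": 0, "ty": 0, "tz": 0, "twist": 0},
  {"tx": 0, "ty": 0, "tz": 0, "twist": 0},
], claw=0, grip_force=5)

```text
t: 17.6
eef_pos: [0.5345, -0.1039, 0.1455]
ee_rot: [-3.142, 0.0, 0.131]
force: [-0.0, -0.5, -0.8]
width: 0.0358
gripper_force: 5.0
```

```bash
python3 - <<'E'
from h import *
np.save("s1.npy",grab_frame("scene"))
s=get_state();print(s["t"],s["eef_pos"],s["ee_rot"],s["force"],s["width"],s["q"])
a=np.load("s0.npy");b=np.load("s1.npy")
f=lambda x:cv2.resize(x[285:375,430:530],None,fx=4,fy=5,interpolation=cv2.INTER_CUBIC)
cv2.imwrite("pics/cmp.png",np.hstack([f(a),f(b)])[:,:,::-1])
E
```

```text
17.65 [ 0.53448501 -0.10388493  0.14553974] [3.14158822e+00 1.04587884e-05 1.30715480e-01] [-0.0667041   0.2032114  -0.39686748] 0.03623636798914239 [ 1.68014689e-01  2.14170093e-01 -3.89250055e-01  4.90956032e-06
 -9.67386796e-01  1.53349433e+00]
```

View pics/cmp.png

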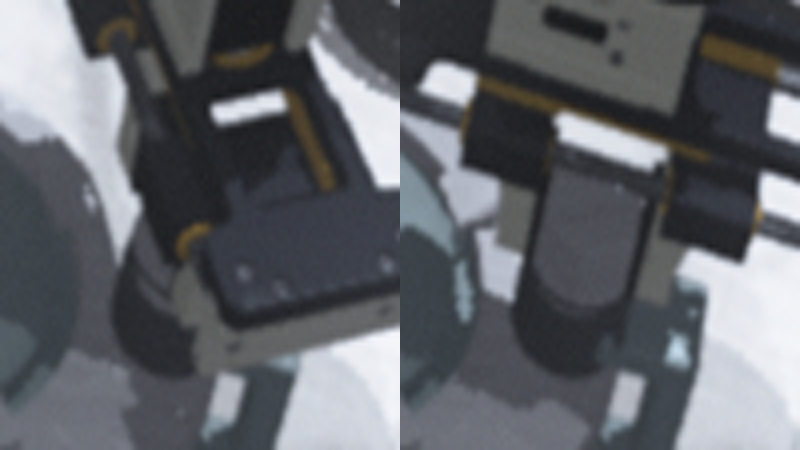

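The right-hand frame shows the fingers square on the flats. Combining both grips puts the bolt axis at about (0.5377, −0.1035), so I'll add a 3 mm tx correction and start the forward turn.

Call:
arm_command([
  {"tx": 0.006, "ty": 0, "tz": 0, "twist": 0},
  {"tx": 0.012, "ty": 0, "tz": 0.0005, "twist": 0.037},
  {"tx": 0.012, "ty": 0, "tz": 0.001, "twist": 0.074},
  {"tx": 0.012, "ty": 0, "tz": 0.0015, "twist": 0.11},
  {"tx": 0.012, "ty": 0, "tz": 0.002, "twist": 0.147},
  {"tx": 0.012, "ty": 0, "tz": 0.0025, "twist": 0.184},
  {"tx": 0.012, "ty": 0, "tz": 0.003, "twist": 0.22},
  {"tx": 0.012, "ty": 0, "tz": 0.003, "twist": 0.25},
])

```text
t: 18.32
eef_pos: [0.5363, -0.1027, 0.1444]
ee_rot: [3.141, 0.002, -0.661]
force: [-3.6, 4.9, 1.9]
width: 0.0361
gripper_force: 5.0
```

Call:
arm_command([
  {"tx": 0, "ty": 0, "tz": 0.0005, "twist": 0.038},
  {"tx": 0, "ty": 0, "tz": 0.001, "twist": 0.076},
  {"tx": 0, "ty": 0, "tz": 0.0015, "twist": 0.114},
  {"tx": 0, "ty": 0, "tz": 0.002, "twist": 0.152},
  {"tx": 0, "ty": 0, "tz": 0.0025, "twist": 0.19},
  {"tx": 0, "ty": 0, "tz": 0.003, "twist": 0.228},
  {"tx": 0, "ty": 0, "tz": 0.0034, "twist": 0.266},
  {"tx": 0, "ty": 0, "tz": 0.0036, "twist": 0.3},
])

```text
t: 18.98
eef_pos: [0.5376, -0.1022, 0.1437]
ee_rot: [-3.141, 0.002, -1.603]
force: [-0.9, 5.7, -2.1]
width: 0.0363
gripper_force: 5.0
```

Call:
arm_command([
  {"tx": 0, "ty": 0, "tz": 0.0005, "twist": 0.038},
  {"tx": 0, "ty": 0, "tz": 0.001, "twist": 0.076},
  {"tx": 0, "ty": 0, "tz": 0.0015, "twist": 0.114},
  {"tx": 0, "ty": 0, "tz": 0.002, "twist": 0.152},
  {"tx": 0, "ty": 0, "tz": 0.0025, "twist": 0.19},
  {"tx": 0, "ty": 0, "tz": 0.003, "twist": 0.228},
  {"tx": 0, "ty": 0, "tz": 0.0034, "twist": 0.266},
  {"tx": 0, "ty": 0, "tz": 0.0036, "twist": 0.3},
])

```text
t: 19.65
eef_pos: [0.5388, -0.1027, 0.143]
ee_rot: [-3.141, 0.003, -2.545]
force: [4.0, 2.0, -3.3]
width: 0.0358
gripper_force: 5.0
```

Call:
arm_command([
  {"tx": 0, "ty": 0, "tz": 0.0005, "twist": 0.038},
  {"tx": 0, "ty": 0, "tz": 0.001, "twist": 0.076},
  {"tx": 0, "ty": 0, "tz": 0.0015, "twist": 0.114},
  {"tx": 0, "ty": 0, "tz": 0.002, "twist": 0.152},
  {"tx": 0, "ty": 0, "tz": 0.0025, "twist": 0.19},
  {"tx": 0, "ty": 0, "tz": 0.003, "twist": 0.228},
  {"tx": 0, "ty": 0, "tz": 0.0034, "twist": 0.266},
  {"tx": 0, "ty": 0, "tz": 0.0036, "twist": 0.3},
])

```text
t: 20.32
eef_pos: [0.5389, -0.1038, 0.1424]
ee_rot: [3.141, 0.002, 2.795]
force: [5.1, -3.5, -3.5]
width: 0.0358
gripper_force: 5.0
```

Call:
arm_command([
  {"tx": 0, "ty": 0, "tz": 0, "twist": 0},
  {"tx": 0, "ty": 0, "tz": 0, "twist": 0},
  {"tx": 0, "ty": 0, "tz": 0, "twist": 0},
  {"tx": 0, "ty": 0, "tz": 0, "twist": 0},
  {"tx": 0, "ty": 0, "tz": 0, "twist": -0.025},
  {"tx": 0, "ty": 0, "tz": 0, "twist": -0.05},
  {"tx": 0, "ty": 0, "tz": 0, "twist": -0.075},
  {"tx": 0, "ty": 0, "tz": 0, "twist": -0.1},
], claw=0.6)

```text
t: 20.98
eef_pos: [0.5374, -0.1034, 0.1421]
ee_rot: [3.142, -0.0, 3.121]
force: [-0.2, 0.2, -0.1]
width: 0.0522
gripper_force: 0.0
```

Call:
arm_command([
  {"tx": 0, "ty": 0, "tz": 0, "twist": -0.038},
  {"tx": 0, "ty": 0, "tz": 0, "twist": -0.076},
  {"tx": 0, "ty": 0, "tz": 0, "twist": -0.114},
  {"tx": 0, "ty": 0, "tz": 0, "twist": -0.152},
  {"tx": 0, "ty": 0, "tz": 0, "twist": -0.19},
  {"tx": 0, "ty": 0, "tz": 0, "twist": -0.228},
  {"tx": 0, "ty": 0, "tz": 0, "twist": -0.266},
  {"tx": 0, "ty": 0, "tz": 0, "twist": -0.3},
])

```text
t: 21.65
eef_pos: [0.5374, -0.1034, 0.1421]
ee_rot: [3.142, 0.0, -2.218]
force: [-0.3, -0.9, -0.3]
width: 0.0522
gripper_force: 0.0
```

Call:
arm_command([
  {"tx": 0, "ty": 0, "tz": 0, "twist": -0.038},
  {"tx": 0, "ty": 0, "tz": 0, "twist": -0.076},
  {"tx": 0, "ty": 0, "tz": 0, "twist": -0.114},
  {"tx": 0, "ty": 0, "tz": 0, "twist": -0.152},
  {"tx": 0, "ty": 0, "tz": 0, "twist": -0.19},
  {"tx": 0, "ty": 0, "tz": 0, "twist": -0.228},
  {"tx": 0, "ty": 0, "tz": 0, "twist": -0.266},
  {"tx": 0, "ty": 0, "tz": 0, "twist": -0.3},
])

```text
t: 22.32
eef_pos: [0.5374, -0.1034, 0.1422]
ee_rot: [-3.142, 0.0, -1.275]
force: [0.8, 0.0, 0.1]
width: 0.0524
gripper_force: 0.0
```

Call:
arm_command([
  {"tx": 0, "ty": 0, "tz": 0, "twist": -0.038},
  {"tx": 0, "ty": 0, "tz": 0, "twist": -0.076},
  {"tx": 0, "ty": 0, "tz": 0, "twist": -0.114},
  {"tx": 0, "ty": 0, "tz": 0, "twist": -0.152},
  {"tx": 0, "ty": 0, "tz": 0, "twist": -0.19},
  {"tx": 0, "ty": 0, "tz": 0, "twist": -0.228},
  {"tx": 0, "ty": 0, "tz": 0, "twist": -0.266},
  {"tx": 0, "ty": 0, "tz": 0, "twist": -0.3},
])

```text
t: 22.98
eef_pos: [0.5374, -0.1035, 0.1422]
ee_rot: [-3.142, 0.0, -0.333]
force: [-0.1, 0.2, 0.2]
width: 0.0526
gripper_force: 0.0
```

Back at the matching angle with free forces. A quick depth check by touching the collar with the jaws narrowed:

Call:
arm_command([
  {"tx": 0, "ty": 0, "tz": 0, "twist": 0},
  {"tx": 0, "ty": 0, "tz": 0, "twist": 0},
  {"tx": 0, "ty": 0, "tz": 0, "twist": 0},
  {"tx": 0, "ty": 0, "tz": 0.005, "twist": 0},
  {"tx": 0, "ty": 0, "tz": 0.012, "twist": 0},
  {"tx": 0, "ty": 0, "tz": 0.012, "twist": 0},
  {"tx": 0, "ty": 0, "tz": 0.012, "twist": 0},
  {"tx": 0, "ty": 0, "tz": 0.012, "twist": 0},
], claw=0.44)

```text
t: 23.65
eef_pos: [0.5379, -0.1036, 0.1402]
ee_rot: [-3.141, -0.001, -0.341]
force: [-2.7, 0.9, 7.6]
width: 0.0385
gripper_force: 4.4
```

Contact at z ≈ 0.140 means about 21.5 mm sunk after about 0.55 turn, so the bolt is in its thread. I'll raise, grip and finish the turn.

Call:
arm_command([
  {"tx": 0, "ty": 0, "tz": -0.012, "twist": 0},
  {"tx": 0, "ty": 0, "tz": -0.012, "twist": 0},
  {"tx": 0, "ty": 0, "tz": -0.012, "twist": 0},
  {"tx": 0, "ty": 0, "tz": -0.012, "twist": 0},
  {"tx": 0, "ty": 0, "tz": -0.012, "twist": 0},
  {"tx": 0, "ty": 0, "tz": -0.012, "twist": 0},
  {"tx": 0, "ty": 0, "tz": -0.012, "twist": 0},
  {"tx": 0, "ty": 0, "tz": -0.012, "twist": 0},
])

```text
t: 24.32
eef_pos: [0.5374, -0.1035, 0.142]
ee_rot: [3.142, 0.0, -0.341]
force: [-0.4, 0.6, -0.9]
width: 0.0386
gripper_force: 0.0
```

Call:
arm_command([
  {"tx": 0, "ty": 0, "tz": 0, "twist": 0},
  {"tx": 0, "ty": 0, "tz": 0, "twist": 0},
  {"tx": 0, "ty": 0, "tz": 0, "twist": 0},
  {"tx": 0, "ty": 0, "tz": 0, "twist": 0},
  {"tx": 0, "ty": 0, "tz": 0, "twist": 0},
  {"tx": 0, "ty": 0, "tz": 0, "twist": 0},
  {"tx": 0, "ty": 0, "tz": 0, "twist": 0},
  {"tx": 0, "ty": 0, "tz": 0, "twist": 0},
], claw=0, grip_force=6)

```text
t: 24.98
eef_pos: [0.5374, -0.1035, 0.1421]
ee_rot: [-3.142, 0.0, -0.341]
force: [0.1, 0.4, -0.2]
width: 0.0362
gripper_force: 6.0
```

Call:
arm_command([
  {"tx": 0, "ty": 0, "tz": 0.0005, "twist": 0.038},
  {"tx": 0, "ty": 0, "tz": 0.001, "twist": 0.076},
  {"tx": 0, "ty": 0, "tz": 0.0015, "twist": 0.114},
  {"tx": 0, "ty": 0, "tz": 0.002, "twist": 0.152},
  {"tx": 0, "ty": 0, "tz": 0.0025, "twist": 0.19},
  {"tx": 0, "ty": 0, "tz": 0.003, "twist": 0.228},
  {"tx": 0, "ty": 0, "tz": 0.0034, "twist": 0.266},
  {"tx": 0, "ty": 0, "tz": 0.0037, "twist": 0.3},
])

```text
t: 25.65
eef_pos: [0.5376, -0.1034, 0.1412]
ee_rot: [-3.141, 0.0, -1.289]
force: [0.7, 1.1, -0.2]
width: 0.036
gripper_force: 5.9
```

Call:
arm_command([
  {"tx": 0, "ty": 0, "tz": 0.0005, "twist": 0.038},
  {"tx": 0, "ty": 0, "tz": 0.001, "twist": 0.076},
  {"tx": 0, "ty": 0, "tz": 0.0015, "twist": 0.114},
  {"tx": 0, "ty": 0, "tz": 0.002, "twist": 0.152},
  {"tx": 0, "ty": 0, "tz": 0.0025, "twist": 0.19},
  {"tx": 0, "ty": 0, "tz": 0.003, "twist": 0.228},
  {"tx": 0, "ty": 0, "tz": 0.0034, "twist": 0.266},
  {"tx": 0, "ty": 0, "tz": 0.0037, "twist": 0.3},
])

```text
t: 26.32
eef_pos: [0.5377, -0.1034, 0.1403]
ee_rot: [-3.141, 0.0, -2.231]
force: [0.8, 1.2, -0.4]
width: 0.0362
gripper_force: 5.9
```

Call:
arm_command([
  {"tx": 0, "ty": 0, "tz": 0.0005, "twist": 0.038},
  {"tx": 0, "ty": 0, "tz": 0.001, "twist": 0.076},
  {"tx": 0, "ty": 0, "tz": 0.0015, "twist": 0.114},
  {"tx": 0, "ty": 0, "tz": 0.002, "twist": 0.152},
  {"tx": 0, "ty": 0, "tz": 0.0025, "twist": 0.19},
  {"tx": 0, "ty": 0, "tz": 0.003, "twist": 0.228},
  {"tx": 0, "ty": 0, "tz": 0.0034, "twist": 0.266},
  {"tx": 0, "ty": 0, "tz": 0.0037, "twist": 0.3},
])

```text
t: 26.98
eef_pos: [0.5378, -0.1035, 0.1395]
ee_rot: [-3.142, 0.001, 3.109]
force: [1.1, -0.2, -1.7]
width: 0.0365
gripper_force: 6.0
```

Call:
arm_command([
  {"tx": 0, "ty": 0, "tz": 0.0003, "twist": 0.02},
  {"tx": 0, "ty": 0, "tz": 0.0005, "twist": 0.04},
  {"tx": 0, "ty": 0, "tz": 0.0005, "twist": 0.04},
  {"tx": 0, "ty": 0, "tz": 0.0005, "twist": 0.04},
  {"tx": 0, "ty": 0, "tz": 0.0005, "twist": 0.04},
  {"tx": 0, "ty": 0, "tz": 0.0005, "twist": 0.04},
  {"tx": 0, "ty": 0, "tz": 0.0005, "twist": 0.04},
  {"tx": 0, "ty": 0, "tz": 0.0005, "twist": 0.04},
])

```text
t: 27.65
eef_pos: [0.5377, -0.1035, 0.1393]
ee_rot: [3.142, 0.0, 2.99]
force: [1.5, -0.1, -1.8]
width: 0.036
gripper_force: 6.0
```

The bolt has been turned forward 6.56 rad from the re-grip, about 0.28 rad past one turn to make up the backward overshoot. It is held at 6 N and at rest. Handing in.

```bash
python3 -c "
from station import *
print(job_done())"
```

```text
the job is handed in; nothing more can be done
None
```

The job is handed in, with no verdict shown: the ring was pushed firmly onto its stop, the bolt was felt to drop into its thread (about 18 mm) and then turned about one full turn forward, and it is still held by its head at 6 N.

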